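# Switch off the plate incubator and take its lid off

## Task

The plate incubator is to be cleaned. First switch it off with the locking toggle on its console: pull the bat outward along its own length to clear the lock, flip it over to the front, and let it drop back into its front notch. Then raise the lid by its handle until it stands upright on its hinges, lift it straight up off the hinge pins and lay it flat, right way up, on the clear desk to the left of the incubator, without dropping it or letting it fall, and without disturbing the other things.

Things in the scene. Friction and masses are not known exactly. Their poses are not given: they have to be found in the camera images.
- incubator: Fixed white open-topped box (chamber) with a grey console on its right (-y). Origin on the desk under the chamber's middle; x from front (handle side) to rear (hinges), y left, z up. Chamber 150 (x) by 180 (y) mm, 10 mm walls, rim 75 mm up; contents lower than 47 mm. Console: x -75..75, y -176..-91 mm, deck 59 mm up. Yaw up to 0.22 rad either way.
- hinge_axis (a point): Fixed point on the incubator, at (91, 0, 80) mm in its frame, with its axes: middle of the common axis (along y) of two fixed hinge pins, 8 mm thick, at y = -55 and +55 mm. Lugs beside each pin reach 8 mm above the axis; back stops behind it start 15 mm to the rear and reach 55 mm above the axis.
- toggle_pivot (a point): Fixed point on the incubator, at (0, -134, 60) mm in its frame, with its axes: the pivot of the locking toggle. A small steel lock gate round it is 40 mm long and reaches 24 mm above it.
- toggle (a joint): Swing of the bat (rad) about the pivot, in the incubator's x-z plane. 0 = ON, leaning 0.4 from upright to the rear (+x); 0.8 = OFF, leaning 0.4 to the front (-x). No swing spring, little friction. Starts at 0 to 0.04. While the bat is in, its cross pin is caught behind the gate's ridge at either end (0.06 rad of play, then a stiff stop) and it cannot be flipped.
- bat_pull (a joint): How far the bat is pulled outward along its own length (m): 0 = in, 0.014 = stop. A spring draws it in (5 N at 0, 10 N at the stop). 8.5 mm out it passes freely over the ridge, which fills swing angles 0.06 to 0.74; beyond, it drops back in when let go.
- bat_tip (a point): On the axis of the bat, a round steel lever, in its head, 63 mm from the pivot when in and 14 mm below its rounded end; z points outward along the bat. 16 mm thick here, tapering to 9 mm at 30 mm from the pivot. The lid's edge is 44 mm to its left; nothing within 70 mm stands higher than 92 mm above the desk.
- lid: Loose white lid, clear window, 0.32 kg (0.8 to 1.2 times). Origin on its hinge axis (on the pins while hung); shut, its axes are the incubator's. Plate: x -166..-16, y -90..90, z -5..9 mm; ribs beneath reach z = -11, so laid flat on the desk its origin is 11 mm up. Upright, its -x points up. It leans up to about 0.1 rad beyond upright on the back stops and stays; short of upright it falls shut.
- lid_hook (a point): Point on the lid at (10, 55, 0) mm in its frame: mouth of its left hook (the right one at y = -55). Each hook is 16 mm wide and 19 mm high with a slot, 9.8 mm wide, closed at x = -5, open at x = 10 toward the lid's +x, that holds the pin. So the lid turns on the pins and comes off along its own -x: straight up when it stands upright.
- lid_bar (a point): Middle of the lid's handle bar, black, round, 13 mm thick, 108 mm long, along the lid's y, at (-216, 0, 18) mm in the lid's frame: 98 mm above the desk when shut, 43 mm clear of the lid's front edge. Side arms at y = -55 and 55 mm. A light grip lets it turn between the fingers; a hard one drags.
- lid_middle (a point): Point in the middle of the lid's plate, at (-91, 0, 0) mm in the lid's frame.
- bottle_a: Bystander: white dropper bottle, 33 mm thick, 80 mm tall, to the right of the incubator; origin under its base.
- bottle_b: Bystander: white dropper bottle, 33 mm thick, 80 mm tall, to the right of the incubator; origin under its base.
- tape_roll: Bystander: roll of tape lying flat, 98 mm across, 25 mm high, front right; origin under its middle.
- forceps: Bystander: forceps lying flat, 128 mm long, 10 mm high, in front to the right; origin under their middle.

How it is judged:
On the way, in this order (a step that is already met when the one before it is completed fails the run):
1. the toggle is flipped to OFF (front) and the bat is back in its notch (value of joint toggle above 0.7 rad and value of joint bat_pull below 0.003 m), for 0.2 s.
2. the lid stands upright (within 0.2 rad) on its hinge pins (angle between lid's own z axis and vertical between 1.37 and 1.77 rad and distance between lid and hinge_axis below 0.01 m), for 0.1 s.
3. the lid, still within 0.35 rad of upright, is lifted clear above its pins (angle between lid's own z axis and vertical between 1.22 and 1.92 rad and z of lid in the frame of hinge_axis above 0.018 m), for 0.05 s.
At the end, for the whole second after the job is handed in: The toggle is at OFF (joint above 0.70 rad) with the bat in (under 3 mm out); the lid is released and at rest, flat (within 0.06 rad) and right way up on the desk, its middle more than 150 mm to the left of the incubator's middle line, not touching the incubator (all of step 1 and angle between lid's own z axis and vertical below 0.06 rad and height (world z) of each of lid_middle, lid below 0.018 m and y of lid_middle in the frame of incubator above 0.15 m and contact force between lid and incubator below 0.05 N and linear speed of lid below 0.02 m/s).
It fails at once if the lid is opened while the incubator is still switched on (value of joint toggle below 0.4 rad and angle between lid's own z axis and vertical above 0.12 rad).
It fails at once if the lid is dropped or let fall ((linear speed of lid above 0.7 m/s or angular speed of lid above 7 rad/s) and height (world z) of lid_middle below 0.13 m).
It fails at once if a bystander is moved by more than 30 mm (distance of any of bottle_a, bottle_b, tape_roll, forceps from where it was at the start of the episode above 0.03 m).
It also fails if it takes over 67 s, if anything falls off the work surface, if the arm or the gripper's body presses on something with over 40 N, if the wrist force passes 120 N, or if a joint passes its speed limit or range.

## Robot

A 7-joint arm with a two-finger parallel gripper is mounted at the origin on a cart in front of the work surface, level with it; the furniture and walls round the work are solid. World frame = base frame: x ahead of the robot, y to its left, z up, the work surface at z = 0. Lengths are in m, angles in rad, forces in N, time in s.
With the tool pointing down it reaches from about 0.425 to 0.875 m from the base axis. Payload 4.7 kg.
Tool frame: the origin (TCP) lies at the centre of the arm's flange, where the gripper is bolted on; the fingertips stand 182 mm ahead of it and the grasp point (between the pads) lies 164 mm ahead of it; z points along the fingers, y is the direction in which the jaws open and shut (so a half turn about z gives the same grasp; the last joint's range is limited). The gripper opens to 87 mm and grips with 3 to 60 N. Pads are 19 mm wide; open, the fingers measure 117 mm over their backs; the gripper's body (75 mm by 190 mm) begins 51 mm behind the grasp point.
Start: joints at [-1.189, 0.321, -0.07, 1.45, 0.023, 1.371, -0.057], TCP at [0.234, 0.607, 0.405] pointing down, gripper open.
Joint ranges: [-2.86, 2.86], [-0.3, 2.09], [-1.38, 1.24], [0.06, 2.45], [-1.56, 4.7], [0.09, 2.05], [-2.69, 2.69]. Speed limits (rad/s): [2.57, 2.57, 3.14, 3.14, 3.14, 3.14, 3.14].

## Interface

Orientations are given as [roll, pitch, yaw] about the fixed x, y, z axes, in that order (R = Rz(yaw) Ry(pitch) Rx(roll)).
In Python, from station import monitor, vision, job gives the robot as it stands.
- The arm moves only by the tool move_arm, never from a script. Its argument "plan" is text: rows parted by semicolons, each of 5 numbers parted by spaces: the shift along the tool's x, y, z in m, then the turn about the tool's z in rad, then the opening, from -1 (shut) to 1 (fully open). A call has 1 to 12 rows; each row is the pose to reach, as a shift and turn from the pose commanded when the call began, along the tool's axes at that moment; what a row does not reach only later rows make up. A row lasts 1/8 s, in which the tool goes at most 62.5 mm and 10.7 degrees, less where a joint would pass 70% of its speed; a pose out of reach is approached as far as the arm can. A call with a gripper value outside its range is refused whole. The fingers move at their own pace and stop on an object; the grip force is fixed at half the most. Time passes only in rows, so rows that repeat a pose let the fingers close. It gives the time, the measured TCP pose, the force and the opening at its end, in the units of the state.
- monitor.state(): the state, without advancing time (a new reading comes with each control period).
- vision.grab_frame(name): name is "scene" or "top" or "wrist"; returns (picture, depth): 420x560x3 uint8, blue, green, red; 420x560 float32, m along the optical axis (not along the pixel's ray), 0 where there is no reading.
- vision.camera_params(name): a dict with "vfov" (degrees; the focal length in pixels is half the picture's height over the tangent of half this angle, whatever the lens; pixels are square), "cx", "cy" (the principal point, pixels), "R" (3x3) and "t" (3): a world point X has camera coordinates R X + t; the wrist camera has in their place "mount" (4x4, takes a point from camera to tool coordinates, whose origin is the TCP and whose axes are the flange's). Camera axes: x right, y down, z forward; pixel columns grow to the right and rows downward; lengths in m; the calibration is good to about 2 mm. A picture is of the moment at which its call begins: read the wrist's pose just before it. camera_params takes no time and is no camera call.
- job.finish_job(): hands the job in, once; it reports no verdict.
The state is a dict: "clock": time; "joints": joint angles; "joint_vel": joint speeds; "joint_efforts": joint torques, N m; "tool_pos": TCP position; "tool_rot": TCP orientation; "wrist_force": force on the tool from outside, world axes, zero at the start; "wrist_torque": the same for the moment, N m; "opening": finger opening in m.
Only numpy, scipy, OpenCV 4.12 (cv2) and the standard library are available. Lean on these libraries where they do the work, as an engineer would, in place of code of your own. Each camera call takes 0.05 s, during which the arm holds its last target.

## Working session

There is one attempt and no reset: what is moved stays moved. The work goes in short steps, Python scripts to look and compute and a tool call to move; the robot and the scene stay as the last step left them, time stands still between calls to the robot, and variables do not carry over. Pictures are saved under pics/ and viewed, and the job is handed in when it is done.

Besides the shell and the picture viewer there is one more tool, called after ">>>" in YAML: its name, and indented under it one key for each argument. move_arm: Moves the arm, as the interface text tells. Its arguments: {"type":"object","properties":{"plan":{"type":"string"}},"required":["plan"]}

```bash
ls; mkdir -p pics
python3 - <<'E'
from station import monitor, vision, job
import cv2,numpy as np
s=monitor.state()
for k,v in s.items(): print(k,np.round(v,4))
for n in ["scene","top","wrist"]:
    p,d=vision.grab_frame(n); cv2.imwrite(f"pics/{n}0.png",p); np.save(f"pics/{n}0.npy",d)
    print(n,vision.camera_params(n))
E
```

```text
pics
clock 0.0
joints [-1.1889  0.3218 -0.0701  1.4517  0.0226  1.3708 -0.0569]
joint_vel [ 0.0022 -0.0007 -0.0014  0.0003  0.0002  0.0021 -0.0002]
joint_efforts [ 5.00000e-04 -4.91309e+01 -4.03700e-01 -3.12529e+01 -6.40000e-02
  4.37000e-02  2.00000e-04]
tool_pos [0.2337 0.6063 0.4037]
tool_rot [-3.1397e+00  1.0000e-04  2.7738e+00]
wrist_force [-0.522   0.7799  0.1655]
wrist_torque [0.0004 0.0103 0.0387]
opening 0.0867
scene {'vfov': 44.14995748536462, 'cx': 281.40399469038096, 'cy': 207.72246336741662, 'R': array([[ 0.78309765, -0.62172373,  0.01475357],
       [-0.39597799, -0.51676984, -0.75904569],
       [ 0.47954092,  0.58856481, -0.65087016]]), 't': array([-0.48924837,  0.23329002,  0.96916011])}
top {'vfov': 55.69671709254744, 'cx': 277.48365515414105, 'cy': 216.9612652763078, 'R': array([[-0.04043112, -0.99917612, -0.00352227],
       [-0.97905599,  0.04032045, -0.1995586 ],
       [ 0.19953621, -0.00461987, -0.97987956]]), 't': array([-0.12534748,  0.52678133,  0.83717629])}
wrist {'vfov': 71.14959564403688, 'cx': 281.2296440502786, 'cy': 208.79820538173536, 'mount': array([[-1.77433609e-04, -9.62509948e-01, -2.71246324e-01,
         7.54011879e-02],
       [ 9.99999777e-01, -3.45319053e-04,  5.71213104e-04,
         2.62490941e-04],
       [-6.43464819e-04, -2.71246162e-01,  9.62509795e-01,
         2.01206396e-02],
       [ 0.00000000e+00,  0.00000000e+00,  0.00000000e+00,
         1.00000000e+00]])}
```

View pics/scene0.png

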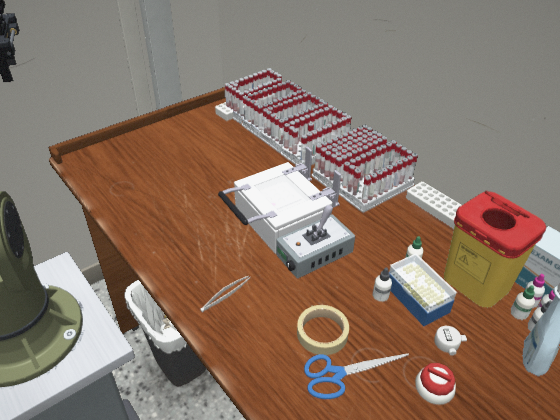

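View pics/top0.png

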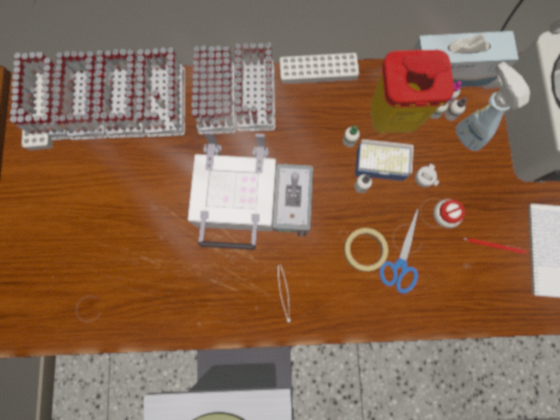

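View pics/wrist0.png

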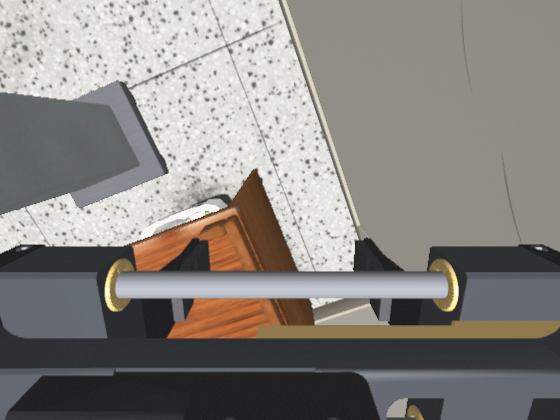

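```bash
cat > h.py <<'E'
import numpy as np,cv2
from scipy.spatial.transform import Rotation as Ro
from station import monitor, vision, job
def cam(n):
    c=vision.camera_params(n); f=210/np.tan(np.radians(c['vfov']/2))
    if n=='wrist':
        s=monitor.state(); T=np.eye(4);T[:3,:3]=Ro.from_euler('xyz',s['tool_rot']).as_matrix();T[:3,3]=s['tool_pos']
        M=np.linalg.inv(T@c['mount']); R,t=M[:3,:3],M[:3,3]
    else: R,t=c['R'],c['t']
    return f,c['cx'],c['cy'],R,t
def ray(C,uv):
    f,cx,cy,R,t=C
    return -R.T@t, R.T@np.array([(uv[0]-cx)/f,(uv[1]-cy)/f,1])
def onz(C,uv,z):
    o,d=ray(C,uv); return o+d*(z-o[2])/d[2]
def proj(C,X):
    f,cx,cy,R,t=C; p=R@np.asarray(X,float)+t; return np.array([cx+f*p[0]/p[2],cy+f*p[1]/p[2]])
def cloud(C,d):
    f,cx,cy,R,t=C; v,u=np.mgrid[:d.shape[0],:d.shape[1]]
    P=np.stack([(u-cx)/f*d,(v-cy)/f*d,d],-1); return (P-t)@R
def crop(p,u0,u1,v0,v1,k,name):
    cv2.imwrite(name,cv2.resize(p[v0:v1,u0:u1],None,fx=k,fy=k,interpolation=cv2.INTER_CUBIC))
E
python3 - <<'E'
from h import *
p=cv2.imread('pics/top0.png');d=np.load('pics/top0.npy')
crop(p,170,330,120,260,5,'pics/topc.png')
C=cam('top');P=cloud(C,d)
for uv in [(235,190),(300,190),(228,244),(283,290),(365,250),(352,136),(363,183),(130,250)]: print(uv,P[uv[1],uv[0]])
p=cv2.imread('pics/scene0.png');crop(p,210,360,150,280,5,'pics/scenec.png')
E
```

```text
(235, 190) [ 0.57850919 -0.05619989  0.08553738]
(300, 190) [ 0.57906943 -0.19972647  0.06191912]
(228, 244) [ 0.45763822 -0.04138519  0.10448441]
(283, 290) [ 0.36097983 -0.15269172  0.00041387]
(365, 250) [ 0.44489107 -0.34767954  0.00077912]
(352, 136) [ 0.70747113 -0.32868157  0.05124916]
(363, 183) [ 0.59277363 -0.34505065  0.05041133]
(130, 250) [4.67374221e-01 2.00715853e-01 2.45573566e-04]
```

View pics/topc.png

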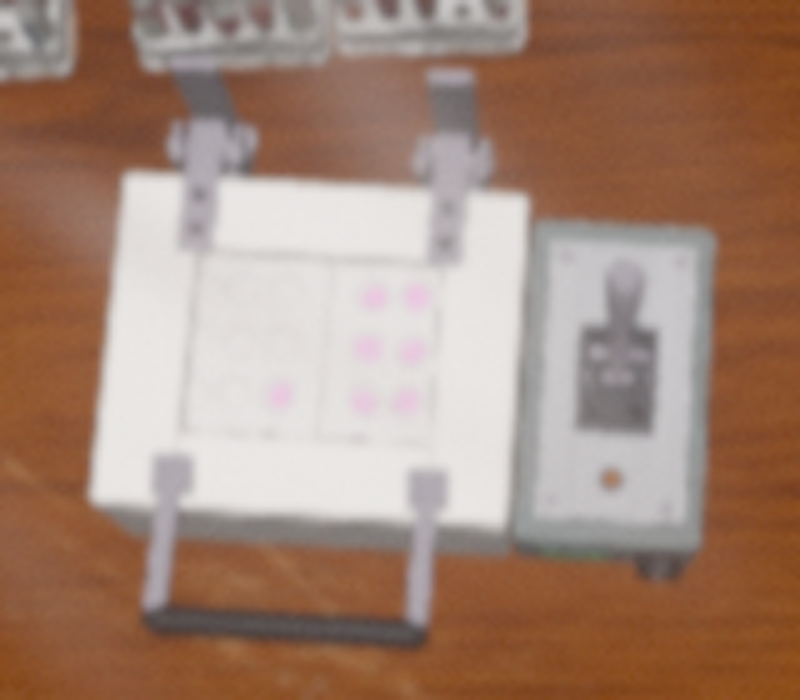

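View pics/scenec.png

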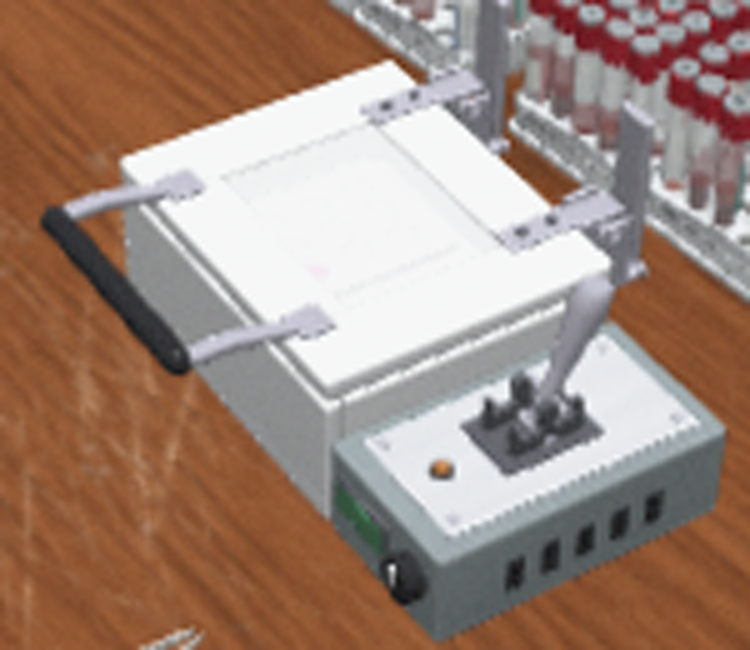

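```bash
cat > fit.py <<'E'
from h import *
from scipy.optimize import least_squares
C=cam('top'); o=np.array([170,120])
pts=[((125,172),(75,90,89)),((527,195),(75,-90,89)),((92,500),(-75,90,89)),((508,527),(-75,-90,89)),((150,620),(-125,54,98)),((425,633),(-125,-54,98)),
((625,275),(0+26.4,-134,60+62))]
W=[];L=[]
for uv,l in pts:
    W.append(onz(C,np.array(uv)/5+o,l[2]/1000)[:2]);L.append(np.array(l[:2])/1000)
W=np.array(W);L=np.array(L)
def res(q):
    c,s=np.cos(q[2]),np.sin(q[2]); return ((L@np.array([[c,s],[-s,c]])+q[:2]-W)).ravel()
r=least_squares(res,[.57,-.05,0],loss='soft_l1',f_scale=.002)
print(r.x, (res(r.x).reshape(-1,2)*1000).round(1))
q=r.x
def w(l): c,s=np.cos(q[2]),np.sin(q[2]);return np.array([q[0]+c*l[0]-s*l[1],q[1]+s*l[0]+c*l[1],l[2]])
S=cam('scene')
for n,l in dict(tip=(.0245,-.134,.118),end=(.0300,-.134,.131),bar=(-.125,0,.098),barL=(-.125,.054,.098),cFL=(-.075,.09,.089),cFR=(-.075,-.09,.089),up=(.109,0,.296)).items():
    print(n,w(l).round(4),((proj(S,w(l))-[210,150])*5).round(0),((proj(C,w(l))-o)*5).round(0))
E
python3 fit.py
```

```text
[ 0.58019338 -0.05125284 -0.09535959] [[ 0.4  0.6]
 [ 1.5 -0.7]
 [-1.   0.9]
 [ 1.  -0.5]
 [-0.  -3.7]
 [-0.1  3.9]
 [-2.1 -0.2]]
tip [ 0.5918 -0.187   0.118 ] [581. 303.] [625. 287.]
end [ 0.5973 -0.1875  0.131 ] [594. 275.] [627. 265.]
bar [ 0.4558 -0.0394  0.098 ] [107. 286.] [287. 627.]
barL [0.4609 0.0144 0.098 ] [ 47. 218.] [159. 620.]
cFL [0.5141 0.0455 0.089 ] [109. 155.] [ 90. 502.]
cFR [ 0.497  -0.1337  0.089 ] [319. 381.] [509. 525.]
up [ 0.6887 -0.0616  0.296 ] [ 581. -273.] [ 269. -122.]
```

>>> move_arm:
  plan: "-0.669 -0.592 0.044 -0.272 0.2; -0.669 -0.592 0.044 -0.272 0.2; -0.669 -0.592 0.044 -0.272 0.2; -0.669 -0.592 0.044 -0.272 0.2; -0.669 -0.592 0.044 -0.272 0.2; -0.669 -0.592 0.044 -0.272 0.2; -0.669 -0.592 0.044 -0.272 0.2; -0.669 -0.592 0.044 -0.272 0.2; -0.669 -0.592 0.044 -0.272 0.2; -0.669 -0.592 0.044 -0.272 0.2; -0.669 -0.592 0.044 -0.272 0.2; -0.669 -0.592 0.044 -0.272 0.2"

```text
clock: 1.65
tool_pos: [0.5793, -0.06, 0.3678]
tool_rot: [3.141, 0.0, 3.046]
wrist_force: [0.9, 0.3, -0.1]
opening: 0.0522
```

>>> move_arm:
  plan: "-0.078 -0.120 0.01 0 0.2; -0.078 -0.120 0.01 0 0.2; -0.078 -0.120 0.01 0 0.2; -0.078 -0.120 0.01 0 0.2; -0.078 -0.120 0.01 0 0.2"

```text
clock: 2.28
tool_pos: [0.6449, -0.1831, 0.3578]
tool_rot: [3.14, -0.001, 3.048]
wrist_force: [0.1, -0.0, 0.7]
opening: 0.052
```

Run:
```python
from h import *
s=monitor.state();print(s['clock'],s['tool_pos'],s['tool_rot'],s['joints'])
C=cam('wrist');p,d=vision.grab_frame('wrist');cv2.imwrite('pics/w1.png',p);np.save('pics/w1.npy',d)
import pickle;pickle.dump(C,open('pics/w1.pkl','wb'))
for X in [(0.5918,-0.187,0.118),(.5973,-.1875,.131),(.497,-.1337,.089)]:print(proj(C,X))
```

```text
2.275 [ 0.6449025  -0.18314846  0.35775154] [ 3.13968335e+00 -5.16150823e-04  3.04816446e+00] [-0.17497737  0.42296027  0.55250477  1.47587995 -0.22680119  1.30739255
  1.87479703]
[267.84760979 158.11328375]
[267.21139496 167.9716927 ]
[327.14064281  19.37935042]
```

View pics/w1.png

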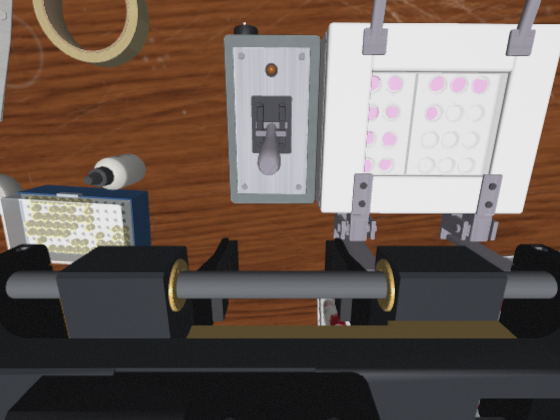

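Run:
```python
from h import *
p=cv2.imread('pics/w1.png');crop(p,220,340,15,215,4,'pics/w1c.png');crop(p,340,560,15,225,3,'pics/w1d.png')
```

```text
(no output)
```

View pics/w1c.png

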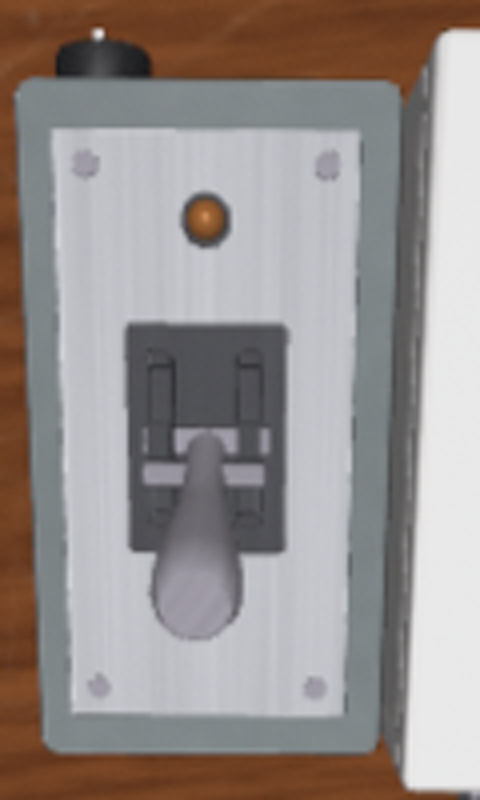

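View pics/w1d.png

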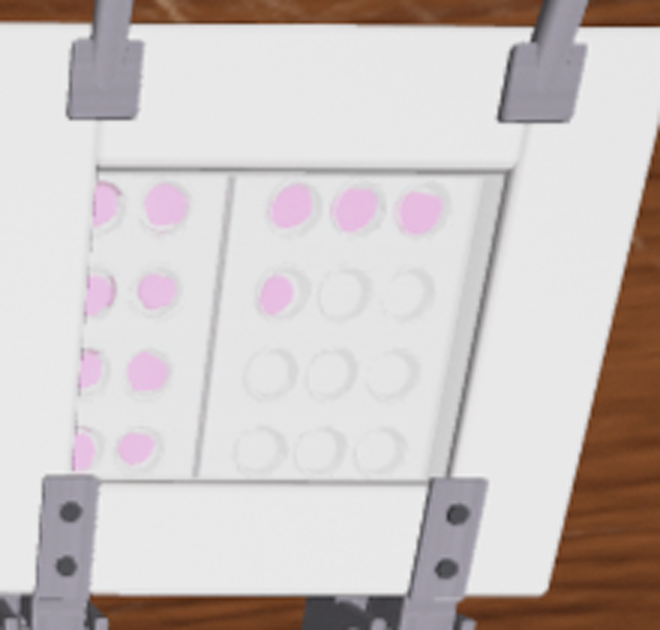

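```bash
cat > fit2.py <<'E'
from h import *
from scipy.optimize import least_squares
import pickle
C=pickle.load(open('pics/w1.pkl','rb'))
pts=[((224.5,35.5),(-75,-176,59)),((320.5,35.5),(-75,-91,59)),((231.8,203),(75,-176,59)),((314.5,203),(75,-91,59)),((329.5,22.5),(-75,-90,89)),((321.3,212),(75,-90,89)),((522.7,213.3),(75,90,89))]
W=[];L=[]
for uv,l in pts:
    W.append(onz(C,uv,l[2]/1000)[:2]);L.append(np.array(l[:2])/1000)
W=np.array(W);L=np.array(L)
def res(q):
    c,s=np.cos(q[2]),np.sin(q[2]); return ((L@np.array([[c,s],[-s,c]])+q[:2]-W)).ravel()
r=least_squares(res,[.57,-.05,0],loss='soft_l1',f_scale=.002)
q=r.x
def w(l): c,s=np.cos(q[2]),np.sin(q[2]);return np.array([q[0]+c*l[0]-s*l[1],q[1]+s*l[0]+c*l[1],l[2]])
if __name__=='__main__':
    print(q,(res(q).reshape(-1,2)*1000).round(1))
    for n,l in dict(pivot=(0,-.134,.06),tip=(.0245,-.134,.118),end=(.03,-.134,.131),tipOFF=(-.0245,-.134,.118),bar=(-.125,0,.098),hinge=(.091,0,.08),up=(.109,0,.296)).items(): print(n,w(l).round(4),proj(C,w(l)).round(1))
    print('end circle', [onz(C,((197/4+220),(600/4+15)),.128)])
E
python3 fit2.py
```

```text
[ 0.58129392 -0.04991237 -0.09708272] [[-2.5 -2.2]
 [-1.8  1.6]
 [ 1.2 -2.5]
 [ 1.8  1.4]
 [-1.3 -0.2]
 [ 1.2 -0.3]
 [ 0.6  1.3]]
pivot [ 0.5683 -0.1833  0.06  ] [271.8 125.1]
tip [ 0.5927 -0.1857  0.118 ] [269.8 159.1]
end [ 0.5982 -0.1862  0.131 ] [269.2 169. ]
tipOFF [ 0.5439 -0.1809  0.118 ] [269.3  88.2]
bar [ 0.4569 -0.0378  0.098 ] [468.9 -68.1]
hinge [ 0.6719 -0.0587  0.08  ] [415.9 227.3]
up [ 0.6898 -0.0605  0.296 ] [809.5 599.9]
end circle [array([ 0.59572986, -0.18600257,  0.128     ])]
```

>>> move_arm:
  plan: "0.0515 -0.0077 0 0.003 0.2; 0.0515 -0.0077 0.03 0.003 0.2; 0.0515 -0.0077 0.06 0.003 0.2; 0.0515 -0.0077 0.076 0.003 0.2; 0.0515 -0.0077 0.076 0.003 0.2; 0.0515 -0.0077 0.076 0.003 0.2"

```text
clock: 3.08
tool_pos: [0.5935, -0.1879, 0.2831]
tool_rot: [-3.141, 0.002, 3.043]
wrist_force: [0.3, 0.8, 0.1]
opening: 0.0519
```

Run:
```python
from h import *
s=monitor.state();print(s['clock'],s['tool_pos'],s['tool_rot'])
p,d=vision.grab_frame('wrist');cv2.imwrite('pics/w2.png',p)
C=cam('wrist')
print(proj(C,np.array(s['tool_pos'])-[0,0,.164]),proj(C,[.5927,-.1857,.118]))
p,d=vision.grab_frame('scene');crop(p,210,410,100,270,4,'pics/s2.png')
```

```text
3.075 [ 0.59346513 -0.18789936  0.28313327] [-3.14146381e+00  1.99300658e-03  3.04340754e+00]
[280.60911874 269.74418218] [284.49418724 267.1300647 ]
```

View pics/w2.png

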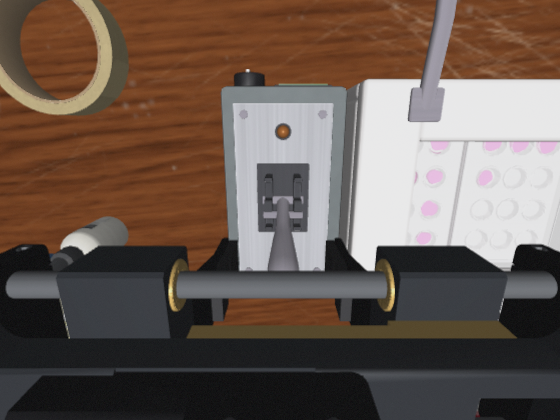

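View pics/s2.png

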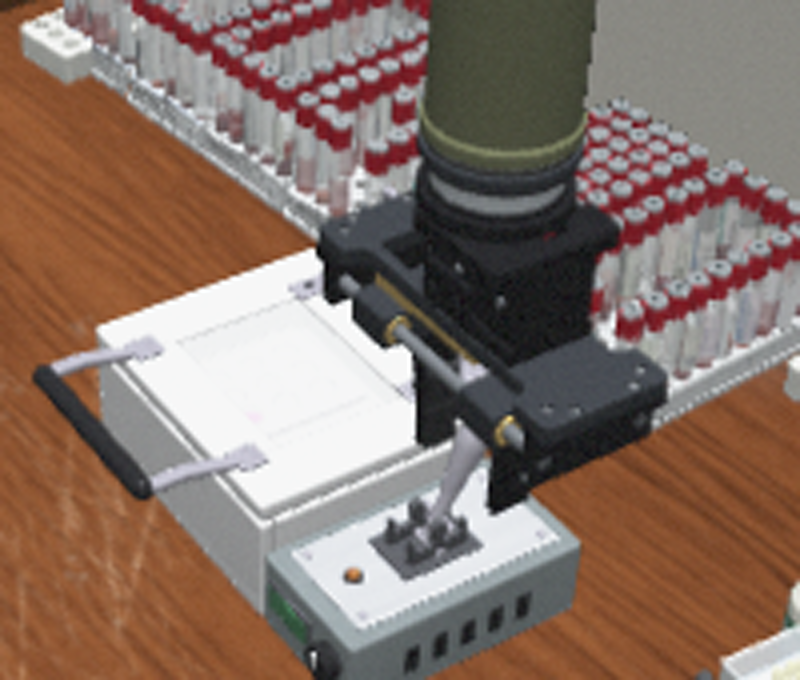

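>>> move_arm:
  plan: "0 0.002 0.001 0 -0.3; 0 0.002 0.001 0 -1; 0 0.002 0.001 0 -1; 0 0.002 0.001 0 -1; 0 0.002 0.001 0 -1; 0 0.002 0.001 0 -1"

```text
clock: 3.92
tool_pos: [0.593, -0.1866, 0.2809]
tool_rot: [-3.141, 0.0, 3.042]
wrist_force: [-0.3, -1.8, -0.2]
opening: 0.0156
```

>>> move_arm:
  plan: "-0.0016 0 -0.004 0 -1; -0.0032 0 -0.008 0 -1; -0.0047 0 -0.0115 0 -1; -0.0047 0 -0.0115 0 -1; -0.0047 0 -0.0115 0 -1"

```text
clock: 4.55
tool_pos: [0.5971, -0.1868, 0.2916]
tool_rot: [-3.141, -0.002, 3.042]
wrist_force: [-3.7, -3.1, -9.0]
opening: 0.015
```

Run:
```python
from h import *
s=monitor.state();print(s['clock'],s['tool_pos'],s['wrist_force'],s['opening'])
p,d=vision.grab_frame('wrist');cv2.imwrite('pics/w3.png',p)
```

```text
4.55 [ 0.59711286 -0.18680871  0.291585  ] [-3.71830579 -3.14498356 -8.96143047] 0.01499264716741711
```

View pics/w3.png

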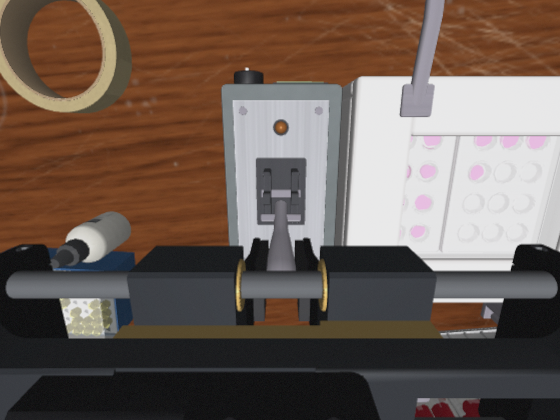

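>>> move_arm:
  plan: "0.0055 0 -0.002 0 -1; 0.0106 0 -0.0036 0 -1; 0.0165 0 -0.0047 0 -1; 0.0217 0 -0.0055 0 -1; 0.0273 0 -0.0058 0 -1; 0.0329 0 -0.0058 0 -1; 0.0385 0 -0.0052 0 -1; 0.0441 0 -0.0044 0 -1; 0.0514 0 -0.0026 0 -1; 0.0584 0 0 0 -1; 0.0584 0 0 0 -1; 0.0584 0 0 0 -1"

```text
clock: 6.1
tool_pos: [0.5406, -0.1808, 0.2936]
tool_rot: [-3.141, 0.005, 3.043]
wrist_force: [3.2, -5.3, -7.7]
opening: 0.0152
```

Run:
```python
from h import *
s=monitor.state();print(s['clock'],s['tool_pos'],s['wrist_force'],s['opening'])
p,d=vision.grab_frame('wrist');cv2.imwrite('pics/w4.png',p)
```

```text
6.1 [ 0.54063774 -0.18083385  0.29356263] [ 3.18959996 -5.31757407 -7.74382508] 0.015157748667823432
```

View pics/w4.png

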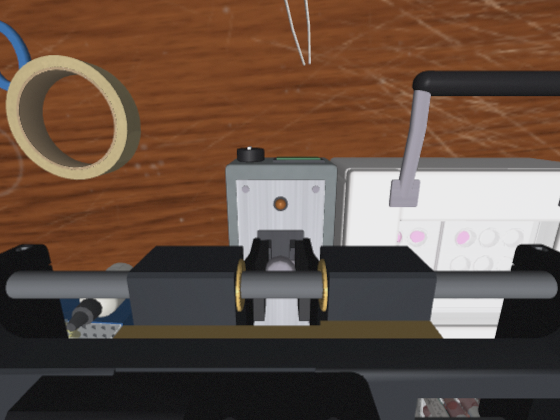

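>>> move_arm:
  plan: "-0.001 0 0.004 0 -1; -0.0028 0 0.008 0 -1; -0.004 0 0.011 0 -1; -0.004 0 0.011 0 -1; -0.004 0 0.011 0 -1; -0.004 0 0.011 0 0.2; -0.004 0 0.011 0 0.2; -0.004 0 0.011 0 0.2; -0.004 0 -0.02 0 0.2; -0.004 0 -0.06 0 0.2; -0.004 0 -0.08 0 0.2; -0.004 0 -0.08 0 0.2"

```text
clock: 7.65
tool_pos: [0.5442, -0.181, 0.3742]
tool_rot: [3.141, 0.004, 3.043]
wrist_force: [0.6, -0.0, -0.4]
opening: 0.052
```

Run:
```python
from h import *
s=monitor.state();print(s['clock'],s['tool_pos'],s['wrist_force'],s['opening'])
p,d=vision.grab_frame('wrist');cv2.imwrite('pics/w5.png',p)
C=cam('wrist');np.save('pics/w5d.npy',d);import pickle;pickle.dump(C,open('pics/w5.pkl','wb'))
p,d=vision.grab_frame('scene');crop(p,210,410,120,280,4,'pics/s5.png')
import fit2
for a,r in((-.4,.063),(-.4,.077),(-.4,.03)):print(proj(C,fit2.w((r*np.sin(a),-.134,.06+r*np.cos(a)))))
for b in (.054,0,-.054):print(fit2.w((-.125,b,.098)),proj(C,fit2.w((-.125,b,.098))))
```

```text
7.65 [ 0.54416145 -0.18097893  0.37419963] [ 0.63468346 -0.04085615 -0.42836695] 0.05197173662135775
[280.06319387 219.22287081]
[280.01412317 217.656631  ]
[280.15951634 222.29729382]
[0.46211676 0.01594964 0.098     ] [511.45107913  93.32024798]
[ 0.45688253 -0.03779608  0.098     ] [444.96844278  93.40367648]
[ 0.45164829 -0.09154181  0.098     ] [378.44346844  93.48715811]
```

View pics/w5.png

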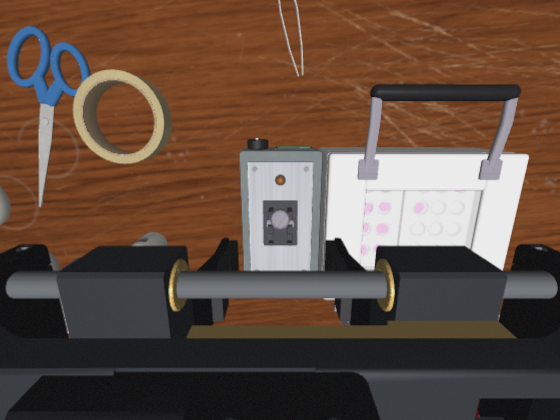

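View pics/s5.png

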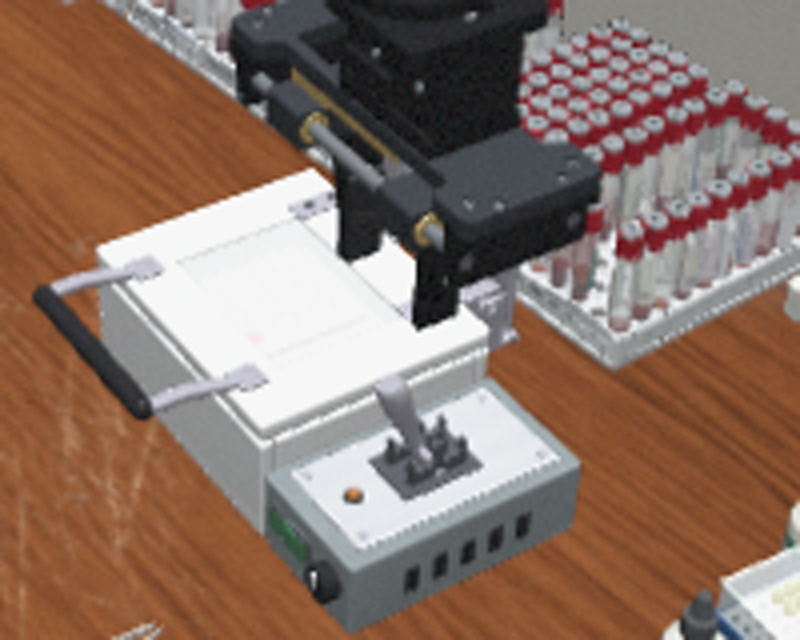

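>>> move_arm:
  plan: "0.101 0.134 0.03 1.569 -0.1; 0.101 0.134 0.03 1.569 -0.1; 0.101 0.134 0.03 1.569 -0.1; 0.101 0.134 0.03 1.569 -0.1; 0.101 0.134 0.03 1.569 -0.1; 0.101 0.134 0.03 1.569 -0.1; 0.101 0.134 0.03 1.569 -0.1; 0.101 0.134 0.03 1.569 -0.1; 0.101 0.134 0.03 1.569 -0.1; 0.101 0.134 0.03 1.569 -0.1; 0.101 0.134 0.03 1.569 -0.1; 0.101 0.134 0.03 1.569 -0.1"

```text
clock: 9.25
tool_pos: [0.4562, -0.0378, 0.3421]
tool_rot: [-3.141, 0.0, 1.475]
wrist_force: [-0.8, -0.3, 0.7]
opening: 0.0393
```

Run:
```python
from h import *
s=monitor.state();print(s['clock'],s['tool_pos'],s['tool_rot'],s['joints'],s['opening'])
p,d=vision.grab_frame('wrist');cv2.imwrite('pics/w6.png',p)
C=cam('wrist')
import fit2
for b in (.054,0,-.054):print(proj(C,fit2.w((-.125,b,.098))))
```

```text
9.25 [ 0.45624159 -0.03778247  0.34207978] [-3.14112718e+00  1.27668947e-05  1.47525426e+00] [-0.42942934 -0.06514242  0.44112181  2.00384318  0.02982714  1.19728744
 -0.095568  ] 0.03933047668047417
[283.42803543 154.9298077 ]
[283.2230739 222.922698 ]
[283.04209981 282.95811786]
```

View pics/w6.png

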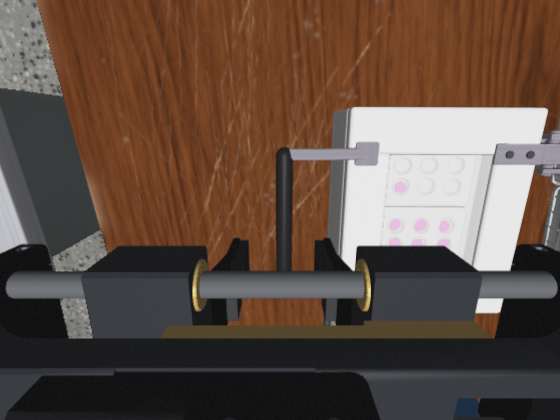

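>>> move_arm:
  plan: "0 0.001 0.03 0 -0.1; 0 0.001 0.06 0 -0.1; 0 0.001 0.075 0 -0.1; 0 0.001 0.080 0 -0.1; 0 0.001 0.080 0 -0.1; 0 0.001 0.080 0 -0.1; 0 0.001 0.080 0 -1; 0 0.001 0.080 0 -1; 0 0.001 0.080 0 -1; 0 0.001 0.080 0 -1; 0 0.001 0.080 0 -1; 0 0.001 0.080 0 -1"

```text
clock: 10.8
tool_pos: [0.4575, -0.0379, 0.2625]
tool_rot: [3.141, -0.0, 1.474]
wrist_force: [1.5, -0.6, 0.9]
opening: 0.0118
```

Run:
```python
from h import *
s=monitor.state();print(s['clock'],s['tool_pos'],s['wrist_force'],s['opening'])
import fit2
print(fit2.w((.091,0,.08)))
p,d=vision.grab_frame('scene');crop(p,190,390,100,260,4,'pics/s7.png')
```

```text
10.8 [ 0.45747935 -0.03794261  0.26250783] [ 1.47684236 -0.57008782  0.89041805] 0.01184488910624668
[ 0.67186542 -0.05873303  0.08      ]
```

View pics/s7.png

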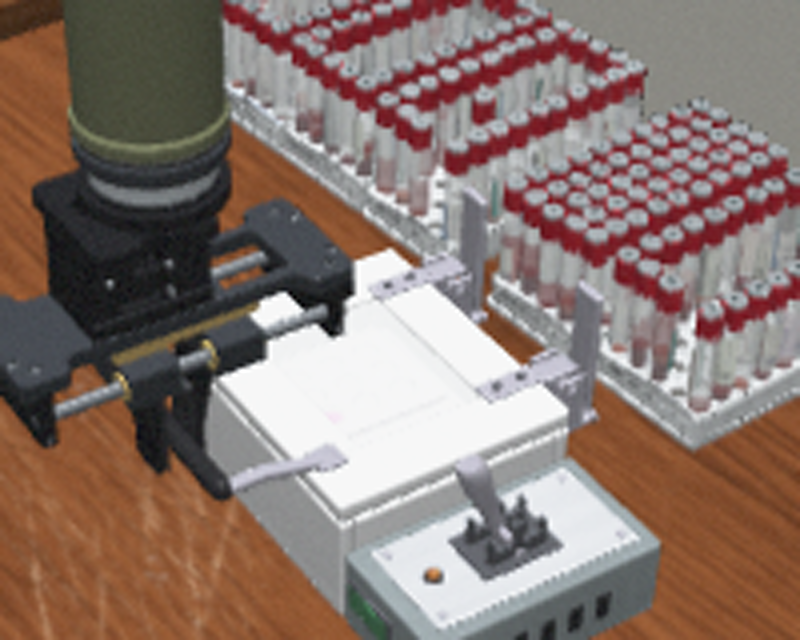

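Run:
```python
import numpy as np
R=.2163;b0=np.arctan2(18,216)
P=lambda f:(R*np.array([-np.cos(b0+f),np.sin(b0+f)]))
for fs in (np.arange(.065,.8,.065),np.arange(.78+.065,1.57,.065)):
    o=P(0 if fs[0]<.1 else .78)
    print('; '.join('0 %.4f %.4f 0 -1'%((P(f)-o)[0],-(P(f)-o)[1]) for f in fs), fs[-1])
```

```text
0 0.0016 -0.0140 0 -1; 0 0.0041 -0.0278 0 -1; 0 0.0076 -0.0414 0 -1; 0 0.0119 -0.0548 0 -1; 0 0.0170 -0.0679 0 -1; 0 0.0230 -0.0806 0 -1; 0 0.0298 -0.0929 0 -1; 0 0.0374 -0.1047 0 -1; 0 0.0458 -0.1160 0 -1; 0 0.0548 -0.1268 0 -1; 0 0.0646 -0.1369 0 -1; 0 0.0749 -0.1464 0 -1 0.78
0 0.0110 -0.0088 0 -1; 0 0.0225 -0.0168 0 -1; 0 0.0345 -0.0241 0 -1; 0 0.0470 -0.0306 0 -1; 0 0.0598 -0.0363 0 -1; 0 0.0730 -0.0411 0 -1; 0 0.0865 -0.0451 0 -1; 0 0.1003 -0.0481 0 -1; 0 0.1141 -0.0503 0 -1; 0 0.1281 -0.0516 0 -1; 0 0.1422 -0.0519 0 -1; 0 0.1562 -0.0514 0 -1 1.5599999999999994
```

>>> move_arm:
  plan: "0 0.0016 -0.0140 0 -1; 0 0.0041 -0.0278 0 -1; 0 0.0076 -0.0414 0 -1; 0 0.0119 -0.0548 0 -1; 0 0.0170 -0.0679 0 -1; 0 0.0230 -0.0806 0 -1"

```text
clock: 11.6
tool_pos: [0.4806, -0.0402, 0.3439]
tool_rot: [3.141, -0.0, 1.474]
wrist_force: [0.5, 0.2, -2.7]
opening: 0.0119
```

Run:
```python
from h import *
s=monitor.state();print(s['clock'],s['tool_pos'],s['tool_rot'],s['wrist_force'],s['opening'])
p,d=vision.grab_frame('scene');crop(p,190,390,80,240,4,'pics/s8.png')
```

```text
11.6 [ 0.48062928 -0.04018187  0.34389869] [ 3.14130238e+00 -1.22797318e-04  1.47387437e+00] [ 0.45551492  0.15503551 -2.71337051] 0.01190128838269334
```

View pics/s8.png

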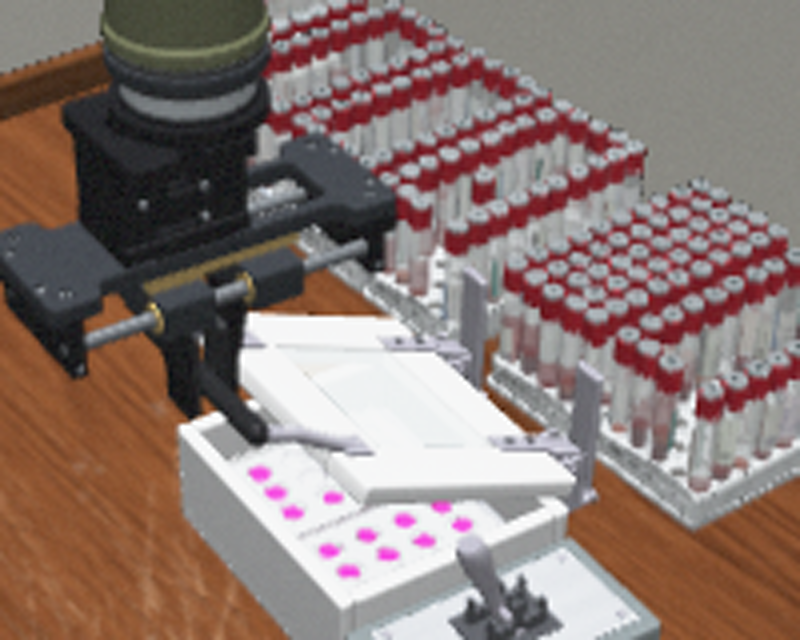

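>>> move_arm:
  plan: "0 0.0068 -0.0123 0 -1; 0 0.0144 -0.0241 0 -1; 0 0.0228 -0.0354 0 -1; 0 0.0318 -0.0462 0 -1; 0 0.0416 -0.0563 0 -1; 0 0.0519 -0.0658 0 -1; 0 0.0629 -0.0746 0 -1; 0 0.0744 -0.0826 0 -1; 0 0.0864 -0.0899 0 -1; 0 0.0989 -0.0964 0 -1; 0 0.1117 -0.1021 0 -1; 0 0.1249 -0.1069 0 -1"

```text
clock: 13.15
tool_pos: [0.6053, -0.0521, 0.452]
tool_rot: [3.14, -0.001, 1.475]
wrist_force: [-3.3, 1.0, 4.5]
opening: 0.0117
```

Run:
```python
from h import *
s=monitor.state();print(s['clock'],s['tool_pos'],s['tool_rot'],s['wrist_force'],s['opening'],s['joints'])
p,d=vision.grab_frame('scene');crop(p,190,390,80,240,4,'pics/s9.png')
```

```text
13.15 [ 0.60533221 -0.05206877  0.45199217] [ 3.13989716e+00 -5.22826939e-04  1.47463390e+00] [-3.25599655  1.00119137  4.50196746] 0.01171322275160702 [-0.37153323  0.22238515  0.49437033  1.50877794 -0.10636861  1.43539614
  0.03056565]
```

View pics/s9.png

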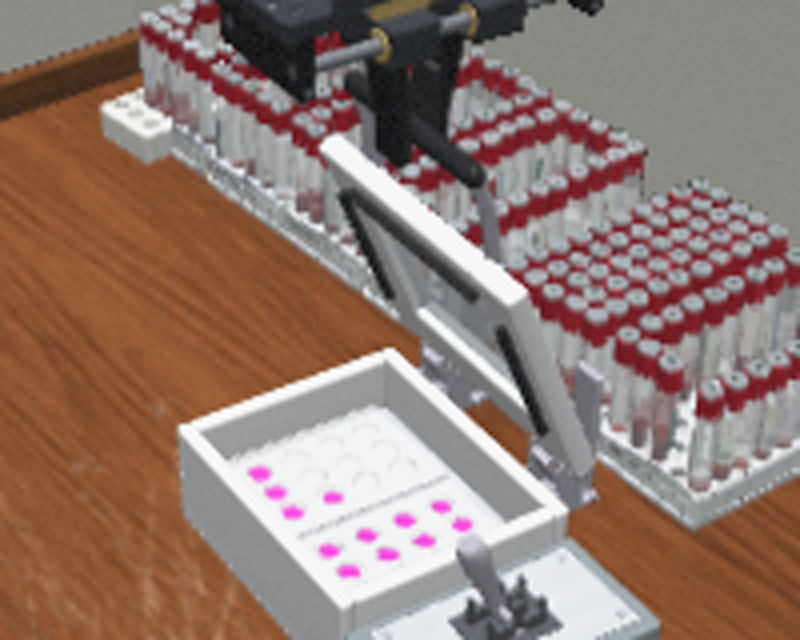

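>>> move_arm:
  plan: "0 0.0135 -0.0042 0 -1; 0 0.0273 -0.0075 0 -1; 0 0.0411 -0.0099 0 -1; 0 0.0551 -0.0113 0 -1; 0 0.0692 -0.0118 0 -1; 0 0.0832 -0.0113 0 -1; 0 0.0845 -0.0113 0 -1; 0 0.0845 -0.0113 0 -1; 0 0.0845 -0.0113 0 -1"

```text
clock: 14.32
tool_pos: [0.6885, -0.0606, 0.4621]
tool_rot: [3.14, -0.0, 1.474]
wrist_force: [-0.9, -0.7, 3.7]
opening: 0.0124
```

Run:
```python
from h import *
s=monitor.state();print(s['clock'],s['tool_pos'],s['tool_rot'],s['wrist_force'],s['opening'],s['joints'])
p,d=vision.grab_frame('scene');crop(p,190,390,80,240,4,'pics/s10.png')
import fit2;C=cam('scene')
for x,z in((.091,.08),(.085,.096),(.085,.246),(.1,.096),(.1,.246)):print([((proj(C,fit2.w((x,y,z)))-[190,80])*4).round(0) for y in (-.09,.09)])
```

```text
14.325 [ 0.6884667  -0.06060624  0.46211849] [ 3.13991106e+00 -5.40978543e-05  1.47381888e+00] [-0.88549752 -0.70516835  3.69753487] 0.012393002947175298 [-0.29578113  0.41698697  0.49782749  1.26058012 -0.19516657  1.50933335
  0.08023021]
[array([588., 487.]), array([408., 326.])]
[array([582., 468.]), array([400., 307.])]
[array([607., 237.]), array([407.,  85.])]
[array([604., 459.]), array([421., 299.])]
[array([630., 228.]), array([430.,  78.])]
```

View pics/s10.png

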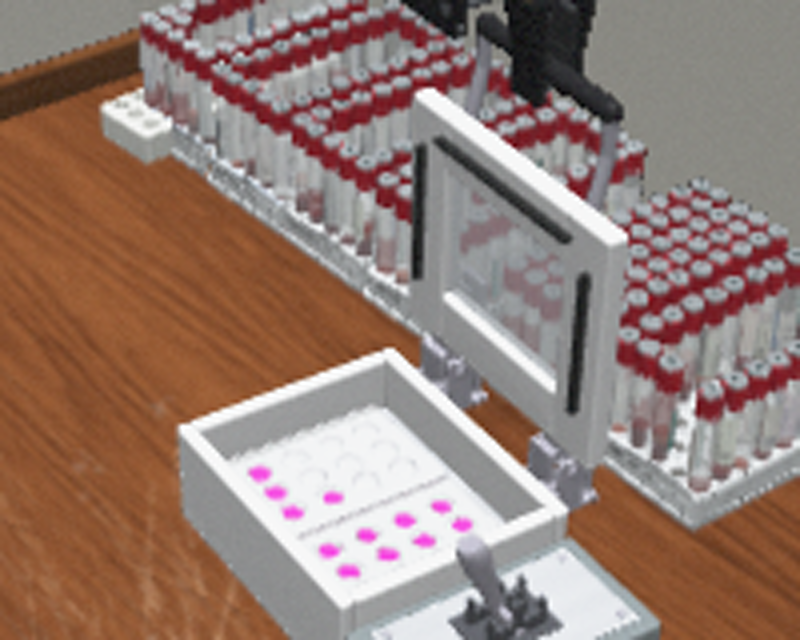

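>>> move_arm:
  plan: "0 0 -0.006 0 -1; 0 0 -0.012 0 -1; 0 0 -0.018 0 -1; 0 0 -0.024 0 -1; 0 0 -0.03 0 -1; 0 0 -0.036 0 -1; 0 0 -0.042 0 -1; 0 0 -0.042 0 -1"

```text
clock: 15.38
tool_pos: [0.6887, -0.0605, 0.504]
tool_rot: [3.14, -0.0, 1.474]
wrist_force: [-1.5, 1.0, -3.8]
opening: 0.0119
```

Run:
```python
from h import *
s=monitor.state();print(s['clock'],s['tool_pos'],s['tool_rot'],s['wrist_force'],s['opening'],s['joints'])
p,d=vision.grab_frame('scene');crop(p,190,390,60,220,4,'pics/s11.png')
```

```text
15.375 [ 0.6886892  -0.06054101  0.50397347] [ 3.14030819e+00 -1.07079725e-04  1.47377421e+00] [-1.52439914  0.98579754 -3.78339191] 0.011934377364165642 [-0.28855445  0.4146058   0.50280474  1.1813908  -0.19560605  1.59045162
  0.07660576]
```

View pics/s11.png

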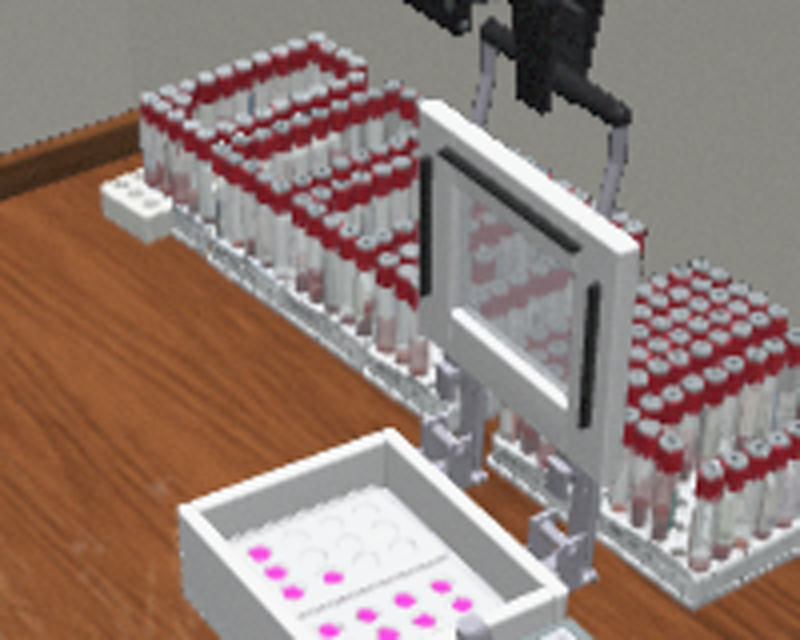

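>>> move_arm:
  plan: "0 0 -0.015 0 -1; 0 0 -0.03 0 -1; 0 0 -0.045 0 -1; 0 0 -0.055 0 -1; 0 0 -0.055 0 -1"

```text
clock: 16.05
tool_pos: [0.6887, -0.0607, 0.5595]
tool_rot: [3.139, 0.0, 1.474]
wrist_force: [-0.1, -0.5, -3.4]
opening: 0.0117
```

Run:
```python
from h import *
s=monitor.state();print(s['clock'],s['tool_pos'],s['tool_rot'],s['wrist_force'],s['opening'])
d=np.load('pics/top0.npy');P=cloud(cam('top'),d)
for u in (35,100,150,180):
    c=P[:,u]; v=[v for v in range(60,200) if c[v,2]>.012]; print(u,max(v),c[max(v)],c[max(v)-12])
```

```text
16.05 [ 0.68867675 -0.06065276  0.5594563 ] [3.13946686e+00 4.27843465e-07 1.47368597e+00] [-0.07240429 -0.47474006 -3.38222098] 0.011659932433026255
35 146 [0.72883691 0.43445595 0.01545507] [0.75664917 0.43227291 0.02285312]
100 134 [0.751947   0.27651489 0.01859106] [0.758147   0.25390594 0.07060001]
150 133 [0.75128501 0.15616194 0.0144576 ] [0.7570365  0.13930446 0.06796437]
180 146 [ 0.34363349 -0.14261662  0.92501417] [7.51925650e-01 8.63105051e-02 1.14940108e-04]
```

>>> move_arm:
  plan: "0.008 0 0 0 -1; 0.022 -0.002 0 0 -1; 0.042 -0.004 0 0 -1; 0.064 -0.006 0 0 -1; 0.088 -0.008 0 0 -1; 0.112 -0.01 0 0 -1; 0.136 -0.012 0 0 -1; 0.16 -0.014 0 0 -1; 0.184 -0.016 0 0 -1; 0.206 -0.018 0 0 -1; 0.222 -0.02 0 0 -1; 0.23 -0.02 0 0 -1"

```text
clock: 17.55
tool_pos: [0.6909, 0.1718, 0.558]
tool_rot: [-3.141, -0.0, 1.475]
wrist_force: [1.0, 0.7, -3.5]
opening: 0.0121
```

Run:
```python
from h import *
s=monitor.state();print(s['clock'],s['tool_pos'],s['tool_rot'],s['wrist_force'],s['opening'],s['joints'])
p,d=vision.grab_frame('scene');cv2.imwrite('pics/s12.png',p)
```

```text
17.55 [0.69094922 0.17179279 0.55804146] [-3.14143223e+00 -9.69680777e-05  1.47496924e+00] [ 0.95179369  0.73816974 -3.49878321] 0.012073742657670387 [-0.53843367  0.46903793  0.43662266  0.98938205 -0.19463214  1.71904521
 -0.26889618]
```

View pics/s12.png

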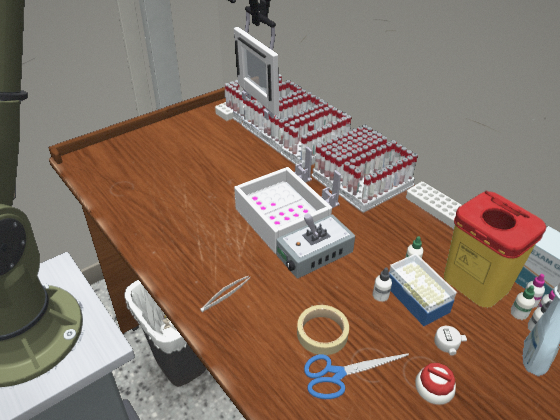

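>>> move_arm:
  plan: "0 0 0.008 0 -1; 0 0 0.022 0 -1; 0 0 0.038 0 -1; 0 0 0.054 0 -1; 0 0 0.07 0 -1; 0 0 0.086 0 -1; 0 0 0.102 0 -1; 0 0 0.118 0 -1; 0 0 0.134 0 -1; 0 0 0.148 0 -1; 0 0 0.156 0 -1; 0 0 0.156 0 -1"

```text
clock: 19.1
tool_pos: [0.6909, 0.1705, 0.4015]
tool_rot: [-3.141, 0.0, 1.474]
wrist_force: [0.6, -0.3, -2.7]
opening: 0.0119
```

Run:
```python
from h import *
s=monitor.state();print(s['clock'],s['tool_pos'],s['tool_rot'],s['wrist_force'],s['opening'])
p,d=vision.grab_frame('scene');crop(p,190,390,20,180,4,'pics/s13.png')
```

```text
19.1 [0.69089292 0.17045917 0.40145124] [-3.14057240e+00  3.43354506e-04  1.47383400e+00] [ 0.58148994 -0.31169844 -2.68563681] 0.011922278109461589
```

View pics/s13.png

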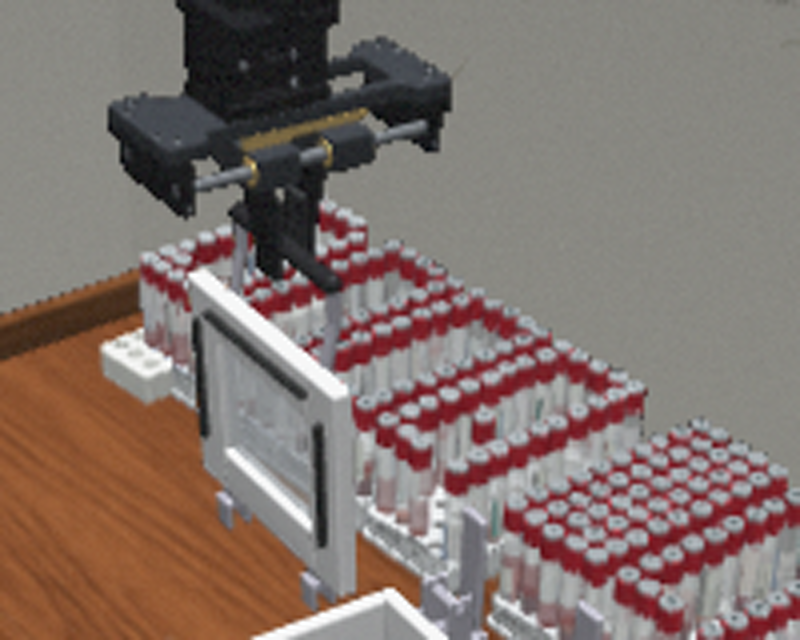

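>>> move_arm:
  plan: "0 0 0.004 0 -1; 0 0 0.008 0 -1; 0 0 0.011 0 -1; 0 0 0.013 0 -1; 0 0 0.013 0 -1"

```text
clock: 19.77
tool_pos: [0.692, 0.1704, 0.3937]
tool_rot: [3.134, -0.003, 1.474]
wrist_force: [0.4, -0.6, 9.3]
opening: 0.0122
```

Run:
```python
import numpy as np
R=.2277;t0=np.arctan2(226,27.5)
P=lambda f:(R*np.array([np.cos(t0+f),np.sin(t0+f)]))
for f in np.arange(0,1.58,.0523): print('%.3f'%f,(P(f)-P(0)).round(4))
```

```text
0.000 [0. 0.]
0.052 [-0.0119  0.0011]
0.105 [-0.0238  0.0016]
0.157 [-0.0357  0.0015]
0.209 [-0.0475  0.0008]
0.262 [-0.0594 -0.0006]
0.314 [-0.0711 -0.0025]
0.366 [-0.0827 -0.0051]
0.418 [-0.0942 -0.0083]
0.471 [-0.1055 -0.0121]
0.523 [-0.1166 -0.0165]
0.575 [-0.1274 -0.0214]
0.628 [-0.138  -0.0269]
0.680 [-0.1482 -0.033 ]
0.732 [-0.1582 -0.0395]
0.784 [-0.1677 -0.0466]
0.837 [-0.1769 -0.0542]
0.889 [-0.1857 -0.0623]
0.941 [-0.194  -0.0707]
0.994 [-0.2019 -0.0797]
1.046 [-0.2093 -0.089 ]
1.098 [-0.2163 -0.0987]
1.151 [-0.2227 -0.1087]
1.203 [-0.2285 -0.1191]
1.255 [-0.2338 -0.1297]
1.307 [-0.2386 -0.1406]
1.360 [-0.2428 -0.1518]
1.412 [-0.2463 -0.1632]
1.464 [-0.2493 -0.1747]
1.517 [-0.2517 -0.1863]
1.569 [-0.2535 -0.1981]
```

>>> move_arm:
  plan: "0 -0.006 -0.002 0 -1; 0 -0.0119 -0.003 0 -1; 0 -0.018 -0.0034 0 -1; 0 -0.0238 -0.0036 0 -1; 0 -0.030 -0.0036 0 -1; 0 -0.0357 -0.0035 0 -1; 0 -0.0415 -0.0032 0 -1; 0 -0.0475 -0.0028 0 -1; 0 -0.0475 -0.0028 0 -1"

```text
clock: 20.9
tool_pos: [0.6431, 0.1752, 0.3915]
tool_rot: [-3.14, 0.0, 1.474]
wrist_force: [0.5, 0.9, 2.4]
opening: 0.012
```

Run:
```python
from h import *
s=monitor.state();print(s['clock'],s['tool_pos'],s['tool_rot'],s['wrist_force'],s['opening'])
p,d=vision.grab_frame('scene');crop(p,150,350,20,180,4,'pics/s14.png')
```

```text
20.9 [0.64314908 0.17517199 0.3915375 ] [-3.14045888e+00  1.80537781e-04  1.47426096e+00] [0.50393253 0.90088713 2.44186779] 0.012011785449063306
```

View pics/s14.png

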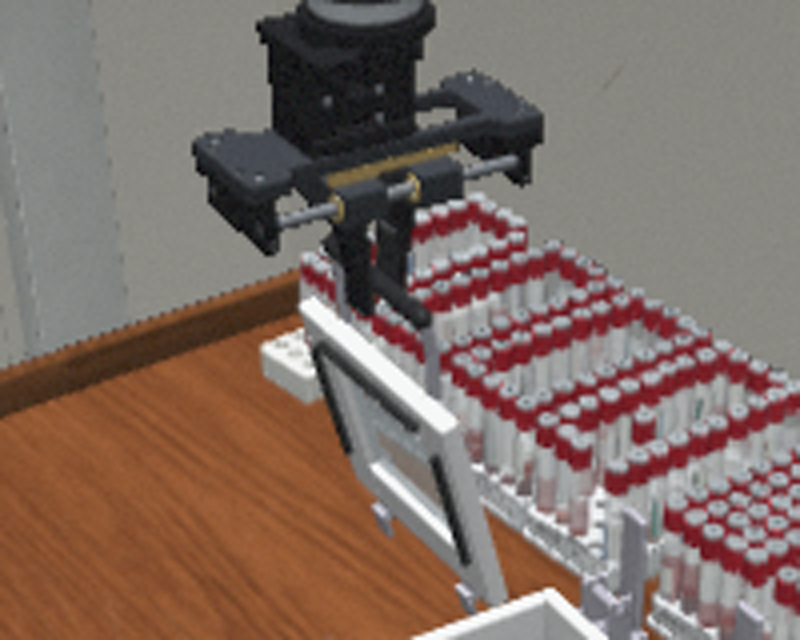

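>>> move_arm:
  plan: "0 -0.0119 0.0016 0 -1; 0 -0.0236 0.0037 0 -1; 0 -0.0352 0.0064 0 -1; 0 -0.0467 0.0096 0 -1; 0 -0.058 0.0134 0 -1; 0 -0.0691 0.0178 0 -1; 0 -0.0799 0.0227 0 -1; 0 -0.0905 0.0282 0 -1; 0 -0.1007 0.0343 0 -1; 0 -0.1107 0.0408 0 -1; 0 -0.1202 0.0479 0 -1; 0 -0.1202 0.0479 0 -1"

```text
clock: 22.45
tool_pos: [0.5231, 0.1869, 0.3434]
tool_rot: [-3.14, 0.0, 1.475]
wrist_force: [0.5, 0.6, 0.9]
opening: 0.0123
```

Run:
```python
from h import *
s=monitor.state();print(s['clock'],s['tool_pos'],s['tool_rot'],s['wrist_force'],s['opening'])
p,d=vision.grab_frame('scene');crop(p,150,350,20,180,4,'pics/s15.png')
```

```text
22.45 [0.52309199 0.18688869 0.34337046] [-3.13977778e+00  3.74322677e-04  1.47461176e+00] [0.46520124 0.59944579 0.90590007] 0.012323571461976058
```

View pics/s15.png

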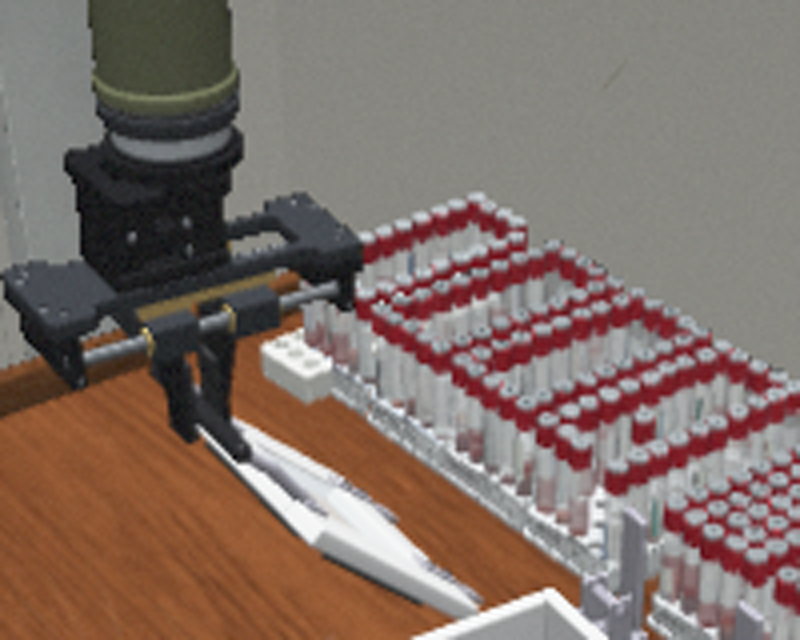

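>>> move_arm:
  plan: "0 -0.0092 0.0076 0 -1; 0 -0.018 0.0157 0 -1; 0 -0.0263 0.0241 0 -1; 0 -0.0342 0.0331 0 -1; 0 -0.0416 0.0424 0 -1; 0 -0.0486 0.0521 0 -1; 0 -0.055 0.0621 0 -1; 0 -0.0608 0.0725 0 -1; 0 -0.0661 0.0831 0 -1; 0 -0.0709 0.094 0 -1; 0 -0.0751 0.1052 0 -1; 0 -0.0751 0.1052 0 -1"

```text
clock: 24.0
tool_pos: [0.4485, 0.1938, 0.2377]
tool_rot: [-3.139, 0.001, 1.474]
wrist_force: [-0.4, 0.1, 0.2]
opening: 0.012
```

Run:
```python
from h import *
s=monitor.state();print(s['clock'],s['tool_pos'],s['tool_rot'],s['wrist_force'],s['opening'],s['joints'])
p,d=vision.grab_frame('scene');crop(p,150,350,20,180,4,'pics/s16.png')
```

```text
24.0 [0.44846151 0.19384463 0.23774829] [-3.13916273e+00  1.31843088e-03  1.47406784e+00] [-0.44818339  0.1000866   0.23656831] 0.011979754904301533 [-0.78702183  0.13642458  0.3460449   2.04188742 -0.05591445  0.97476801
 -0.50913657]
```

View pics/s16.png

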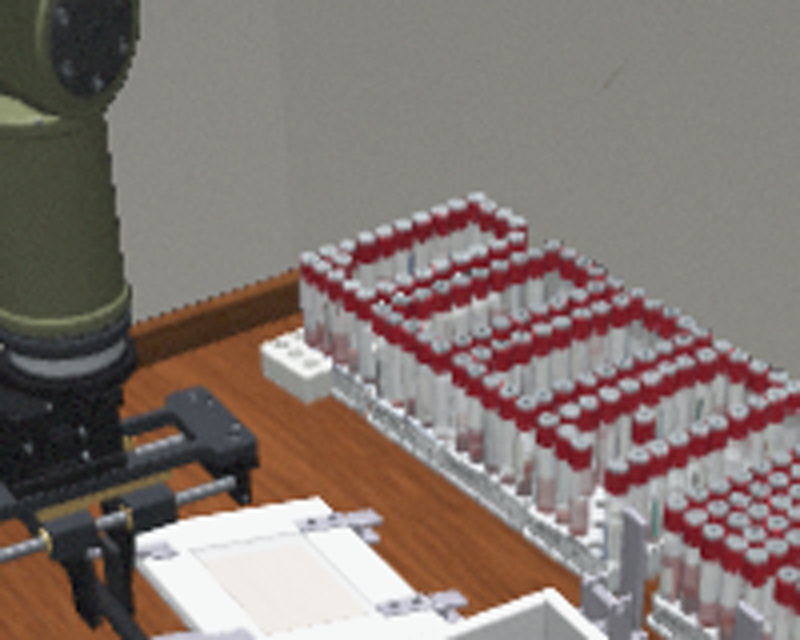

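>>> move_arm:
  plan: "0 -0.003 0.009 0 -1; 0 -0.0056 0.018 0 -1; 0 -0.0078 0.027 0 -1; 0 -0.0095 0.036 0 -1; 0 -0.0105 0.042 0 -1; 0 -0.0107 0.0455 0 -1; 0 -0.0107 0.0455 0 -1; 0 -0.0107 0.0455 0 -1"

```text
clock: 25.05
tool_pos: [0.4378, 0.1953, 0.1933]
tool_rot: [-3.138, 0.0, 1.474]
wrist_force: [-2.9, -0.8, 5.5]
opening: 0.0118
```

Run:
```python
from h import *
s=monitor.state();print(s['clock'],s['tool_pos'],s['tool_rot'],s['wrist_force'],s['opening'])
p,d=vision.grab_frame('scene');crop(p,110,310,80,240,4,'pics/s17.png')
```

```text
25.05 [0.43776665 0.19528604 0.19326044] [-3.13849220e+00  4.30396623e-04  1.47424096e+00] [-2.87309789 -0.76285532  5.52731451] 0.01183899784624161
```

View pics/s17.png

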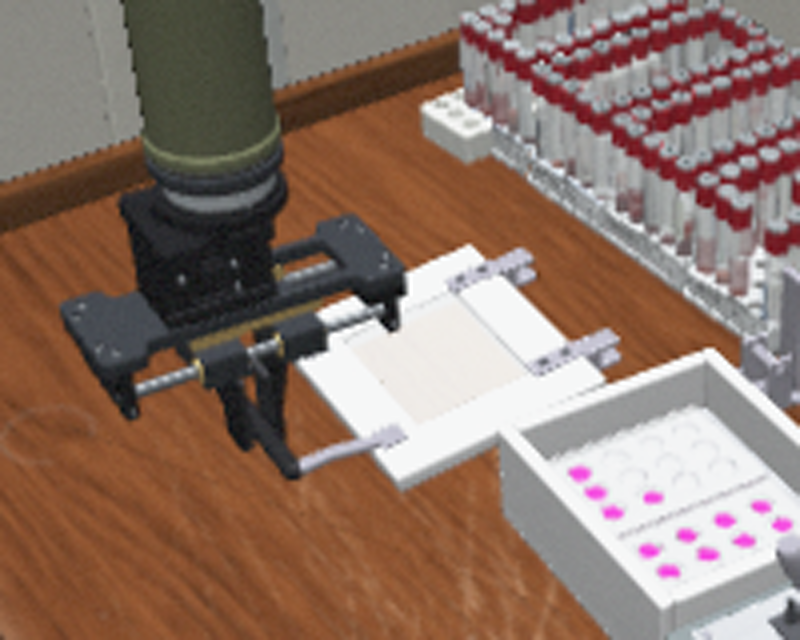

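>>> move_arm:
  plan: "0 0 -0.0005 0 -0.5; 0 0 -0.0005 0 -0.2; 0 0 -0.0005 0 -0.2; 0 0 -0.0005 0 -0.2; 0 0 -0.01 0 -0.2; 0 0 -0.03 0 -0.2; 0 0 -0.06 0 -0.2; 0 0 -0.11 0 -0.2; 0 0 -0.16 0 -0.2; 0 0 -0.16 0 -0.2"

```text
clock: 26.35
tool_pos: [0.4401, 0.1954, 0.3583]
tool_rot: [3.134, -0.006, 1.474]
wrist_force: [0.6, -0.2, 0.6]
opening: 0.0349
```

Run:
```python
from h import *
s=monitor.state();print(s['clock'],s['tool_pos'],s['wrist_force'],s['opening'])
p,d=vision.grab_frame('scene');cv2.imwrite('pics/s18.png',p)
p,d=vision.grab_frame('top');cv2.imwrite('pics/t18.png',p);np.save('pics/t18.npy',d)
p2,d2=vision.grab_frame('wrist');cv2.imwrite('pics/w18.png',p2);Cw=cam('wrist')
import fit2
C=cam('top');P=cloud(C,d)
def inc(X):
    c,s=np.cos(fit2.q[2]),np.sin(fit2.q[2]);v=np.array(X)-[fit2.q[0],fit2.q[1],0];return np.array([c*v[0]+s*v[1],-s*v[0]+c*v[1],v[2]])
for n,l in dict(mid=(-.04,.23,.02),cFL=(-.115,.32,.02),cFR=(-.115,.14,.02),cRL=(.035,.32,.02),cRR=(.035,.14,.02)).items():
    u=proj(C,fit2.w(l));print(n,u.round(), P[int(round(u[1])),int(round(u[0]))].round(3),proj(Cw,fit2.w(l)).round())
```

```text
26.35 [0.44006939 0.19535467 0.35834943] [ 0.60621896 -0.23853263  0.59395255] 0.03491862356305395
mid [136. 208.] [0.564 0.184 0.017] [398. 197.]
cFL [ 93. 237.] [0.457 0.167 0.262] [333. 110.]
cFR [171. 242.] [ 0.482  0.105 -0.001] [326. 271.]
cRL [102. 175.] [0.653 0.274 0.002] [482. 110.]
cRR [178. 179.] [0.635 0.09  0.001] [453. 271.]
```

View pics/s18.png

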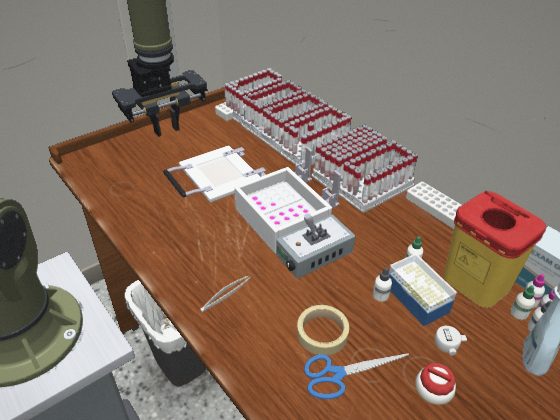

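View pics/t18.png

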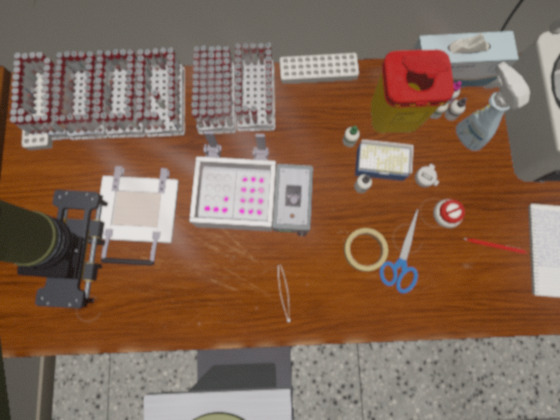

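View pics/w18.png

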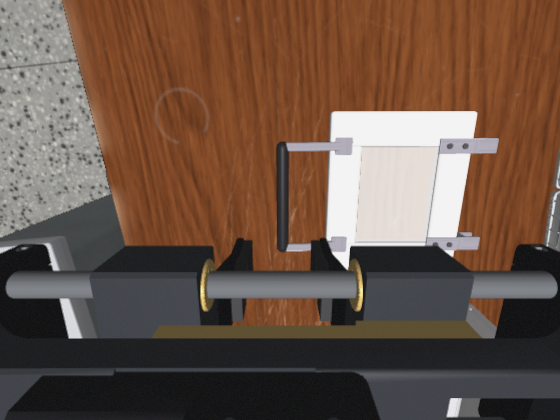

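Run:
```python
from h import *
d=np.load('pics/t18.npy');P=cloud(cam('top'),d)
for uv in((150,183),(165,190),(165,232),(110,232),(108,190)):print(uv,P[uv[1],uv[0]].round(3))
print(job.finish_job())
```

```text
(150, 183) [0.623 0.152 0.018]
(165, 190) [0.604 0.116 0.02 ]
(165, 232) [0.503 0.113 0.023]
(110, 232) [ 0.344 -0.143  0.925]
(108, 190) [0.609 0.249 0.022]
the job is handed in; nothing more can be done
None
```

The incubator is switched off and its lid is lying flat, right way up, on the desk to its left. I handed the job in about 26.5 s into the 67 s allowed; no verdict was reported.

- **Toggle:** I pulled the bat out about 11 mm, swung it over to the front and released it. In the wrist picture its end was where a bat fully in at OFF should be, and later pictures showed the toggle unchanged.
- **Lid removal:** I raised the lid by its bar to upright on the pins and lifted it straight off. I then carried it left, rested its hook end on the desk and rolled it down flat before letting go.
- **Final placing:** The middle of the lid is about 0.23 m left of the incubator's middle line, with a gap of about 50 mm to the chamber.
- **Flatness:** Depth readings on the lid's top were 18–23 mm against an expected 20 mm. One depth sample was useless because the arm blocked the view of it.
- **Other things:** By eye, the bottles, tape roll and forceps were where they started in the last pictures; I did not measure them.

The only disagreement was between the cameras: the incubator's position differed by about 1–3 mm between views. I centred both grips using the wrist camera.

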